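# Stir the polishing beads

## Robot

A 6-joint arm with a two-finger parallel gripper is mounted at the origin on the work surface. World frame = base frame: x ahead of the robot, y to its left, z up, the work surface at z = 0. Lengths are in m, angles in rad, forces in N, time in s.
With the tool pointing down it reaches from about 0.275 to 0.825 m from the base axis. Payload 4.9 kg.
Tool frame: the origin (TCP) lies midway between the tips of the shut fingers; the grasp point (between the pads) lies 19 mm behind it (grip_point_offset is the distance from the TCP to the grasp point, in m); z points along the fingers, y is the line along which they close (so a half turn about z gives the same grasp; the last joint's range is limited). The gripper opens to 85 mm and grips with 20 to 120 N. Pads are 22 mm wide; open, the fingers measure 114 mm over their backs; the gripper's body (76 mm by 85 mm) begins 54 mm behind the grasp point. The pads swing forward as they close: fully open they stand 13 mm farther back than shut.
Start: joints at [1.011, 0.326, -0.193, 1.052, 0, 1.437], TCP at [0.227, 0.501, 0.231] pointing down, gripper open.
Joint ranges: [-2.65, 2.65], [-0.97, 1.79], [-1.3, 1.35], [-1.93, 2.1], [-1.47, 1.37], [-3.14, 3.14]. Speed limits (rad/s): [2.57, 2.57, 3.14, 3.14, 3.14, 3.14].

## Interface

Orientations are given as a 3x3 rotation matrix whose columns are the frame's x, y, z axes.
In Python, from plant import get_obs, get_image, calibration, job_done, grip_point_offset gives the robot as it stands.
- The arm moves only by the tool move_arm, never from a script. Its argument "motion" is a list of rows, each a list of 3 entries, a list of its own where there are three numbers: the shift along the tool's x, y, z normalised to -1 to 1, where 1 is 300 mm, then the turn, a rotation vector about the tool's x, y, z normalised to -1 to 1, where 1 is 120 degrees, then the opening, from -1 (shut) to 1 (fully open). In form: [[[x, y, z], [rx, ry, rz], gripper], ...]. A call has 1 to 12 rows; each row shifts and turns the commanded pose from where the row before left it, along the tool's axes as they then stand; what a row does not reach is not made up. A row lasts 1/10 s, in which the tool goes at most 50 mm and 8.59 degrees, less where a joint would pass 70% of its speed; a pose out of reach is approached as far as the arm can. A call with a number of a shift or a turn outside -1 to 1 is refused whole. A call with a gripper value outside its range is refused whole. The fingers move at their own pace and stop on an object; "grip_force" is the grip in N (left out, the last holds). Time passes only in rows, so rows that do not move let the fingers close. It gives the time, the measured TCP pose, the force, the opening and the grip force at its end, in the units of the state.
- get_obs(): the state, without advancing time (a new reading comes with each control period).
- get_image(name): name is "scene" or "top"; returns the picture (400x640x3 uint8, red, green, blue); there is no depth.
- calibration(name): a dict with "vertical_fov" (degrees; the focal length in pixels is half the picture's height over the tangent of half this angle, whatever the lens; pixels are square), "cx", "cy" (the principal point, pixels), "world_from_camera" (4x4, takes a point from camera to world coordinates). Camera axes: x right, y up, looking along -z (the intrinsics and any distortion apply to the point x, -y, -z); pixel columns grow to the right and rows downward; lengths in m; the calibration is good to about 2 mm. A picture is of the moment at which its call begins. calibration takes no time and is no camera call.
- job_done(): hands the job in; it is judged then, once.
The state is a dict: "clock": time; "joints": joint angles; "joint_vel": joint speeds; "effort": joint torques, N m; "position": TCP position; "orientation": TCP orientation; "force": force on the tool from outside, world axes, zero at the start; "ft_torque": the same for the moment, N m; "gripper_width": finger opening in m; "gripper_force": force on a finger pad.
Only numpy, scipy, OpenCV 4.12 (cv2) and the standard library are available. Lean on these libraries where they do the work, as an engineer would, in place of code of your own. Each camera call takes 0.05 s, during which the arm holds its last target. There are 200 camera calls.

## Task

Take the stirring rod from the tool pot, lower it gently into the blue tub until its foot is just at the tub's floor, and stir the polishing beads along the floor with the rod alone, never the fingers, sweeping widely to and fro across the white line several times, until each side of the line has beads of both colours. Then stand the rod back on the floor of its pot and let go. Do not press or jam the rod hard against the tub, keep the tub in its place with all beads in it, and leave the two door locks alone.

Things in the scene. Friction and masses are not known exactly. Their poses are not given: they have to be found in the camera images.
- tub: Loose round light-blue tub, straight wall, rubber foot: 168 mm outside diameter, 158 mm inside, 60 mm high, wall 4 mm, floor 6 mm thick, about 0.8 kg. Origin: centre of its underside, z up. A white line 5 mm wide is painted across its floor through the centre and up over the rim, along the tub's own y axis; so the two sides of the line are tub x > 0 and tub x < 0.
- tub_floor (a point): Centre of the tub's inner floor (6 mm above the tub's origin), axes as the tub.
- pot: Fixed round aluminium tool pot on a black rubber foot, open on top: 58 mm outside diameter, 52 mm inside, 85 mm high, foot disc 68 mm. Origin: centre of its underside.
- pot_floor (a point): Centre of the pot's inner floor, 6 mm above its underside.
- rod: Stirring rod, 180 mm long, 120 g: white round shaft 14 mm thick with a ball-shaped foot, and a red square handle 16 x 16 mm from 105 to 180 mm above the foot. Origin: the tip of the foot; z runs along the rod to the handle's end; x and y are square to the handle's flats. It starts leaning about 27 degrees in the pot, its handle towards the robot.
- rod_grip (a point): Point inside the red handle, on the rod's axis, 145 mm from the foot tip.
- lever_lock: Bystander: steel door-lock plate 60 x 190 x 22 mm with a lever handle on top (58 mm high in all), loose. Origin: centre of its underside, long along y.
- keypad_lock: Bystander: black keypad lock 165 x 62 x 30 mm, loose. Origin: centre of its underside, long along x.
- foam_tray: Bystander: fixed green tray 200 x 130 x 50 mm holding foam blocks. Origin: centre of its underside, long along x.
- orange0: Orange polishing bead of slick ceramic, a loose short cylinder 26 mm in diameter and 20 mm high, 25 g. Origin: centre of its lower face (10 mm below its middle). The four orange beads start on the tub's +x side, standing on the floor.
- orange1: Orange polishing bead of slick ceramic, a loose short cylinder 26 mm in diameter and 20 mm high, 25 g. Origin: centre of its lower face (10 mm below its middle). The four orange beads start on the tub's +x side, standing on the floor.
- orange2: Orange polishing bead of slick ceramic, a loose short cylinder 26 mm in diameter and 20 mm high, 25 g. Origin: centre of its lower face (10 mm below its middle). The four orange beads start on the tub's +x side, standing on the floor.
- orange3: Orange polishing bead of slick ceramic, a loose short cylinder 26 mm in diameter and 20 mm high, 25 g. Origin: centre of its lower face (10 mm below its middle). The four orange beads start on the tub's +x side, standing on the floor.
- black0: Black polishing bead of slick ceramic, a loose short cylinder 26 mm in diameter and 20 mm high, 25 g. Origin: centre of its lower face (10 mm below its middle). The four black beads start on the tub's -x side, standing on the floor.
- black1: Black polishing bead of slick ceramic, a loose short cylinder 26 mm in diameter and 20 mm high, 25 g. Origin: centre of its lower face (10 mm below its middle). The four black beads start on the tub's -x side, standing on the floor.
- black2: Black polishing bead of slick ceramic, a loose short cylinder 26 mm in diameter and 20 mm high, 25 g. Origin: centre of its lower face (10 mm below its middle). The four black beads start on the tub's -x side, standing on the floor.
- black3: Black polishing bead of slick ceramic, a loose short cylinder 26 mm in diameter and 20 mm high, 25 g. Origin: centre of its lower face (10 mm below its middle). The four black beads start on the tub's -x side, standing on the floor.
Not all that is in view belongs to the job. Of the things like the rod, leave any that is pink, turquoise or yellow; of the rest the smaller one is meant.

How it is judged:
On the way, in this order (a step that is already met when the one before it is completed fails the run):
1. sweep 1: the rod's foot, within 8 mm of the tub's floor, is more than 25 mm from the line on the +x side (x of rod in the frame of tub_floor above 0.025 m and z of rod in the frame of tub_floor below 0.008 m and horizontal distance between rod and tub below 0.08 m), for 0.02 s.
2. sweep 2: the rod's foot, within 8 mm of the tub's floor, is more than 25 mm from the line on the other (-x) side (x of rod in the frame of tub_floor below -0.025 m and z of rod in the frame of tub_floor below 0.008 m and horizontal distance between rod and tub below 0.08 m), for 0.02 s.
3. sweep 3: the rod's foot, within 8 mm of the tub's floor, is more than 25 mm from the line on the +x side (all of step 1), for 0.02 s.
4. sweep 4: the rod's foot, within 8 mm of the tub's floor, is more than 25 mm from the line on the other (-x) side (all of step 2), for 0.02 s.
At the end, for the whole second after the job is handed in: On each side of the line: at least 1 orange and 1 black bead (by centre). All beads in the tub, tub upright within 30 mm of its start. Rod at rest in the pot, foot within 12 mm of its floor and 30 mm of its axis, lean under 0.65 rad. Locks within 20 mm of their starts (horizontal distance between each of orange0, orange1, orange2, orange3, black0, black1, black2, black3 and tub below 0.082 m and z of each of orange0, orange1, orange2, orange3, black0, black1, black2, black3 in the frame of tub below 0.05 m and x of any of orange0, orange1, orange2, orange3 in the frame of tub above 0 m and x of any of orange0, orange1, orange2, orange3 in the frame of tub below 0 m and x of any of black0, black1, black2, black3 in the frame of tub above 0 m and x of any of black0, black1, black2, black3 in the frame of tub below 0 m and horizontal distance between rod and pot below 0.03 m and z of rod in the frame of pot_floor below 0.012 m and angle between rod's own z axis and vertical below 0.65 rad and linear speed of rod below 0.02 m/s and distance of tub from where it was at the start of the episode below 0.03 m and angle between tub's own z axis and vertical below 0.05 rad and distance of each of lever_lock, keypad_lock from where it was at the start of the episode below 0.02 m); the robot touches nothing.
It fails at once if the rod presses on the tub with more than 25 N (contact force between rod and tub above 25 N).
It fails at once if the tub is moved more than 30 mm or tipped more than 0.2 rad (distance of tub from where it was at the start of the episode above 0.03 m or angle between tub's own z axis and vertical above 0.2 rad).
It fails at once if a bead leaves the tub (horizontal distance between any of orange0, orange1, orange2, orange3, black0, black1, black2, black3 and tub above 0.09 m).
It fails at once if the fingers or the arm touch a bead (contact force between any of the fingers, the arm and orange0 above 0.5 N or contact force between any of the fingers, the arm and orange1 above 0.5 N or contact force between any of the fingers, the arm and orange2 above 0.5 N or contact force between any of the fingers, the arm and orange3 above 0.5 N or contact force between any of the fingers, the arm and black0 above 0.5 N or contact force between any of the fingers, the arm and black1 above 0.5 N or contact force between any of the fingers, the arm and black2 above 0.5 N or contact force between any of the fingers, the arm and black3 above 0.5 N).
It fails at once if a door lock is moved more than 20 mm (distance of any of lever_lock, keypad_lock from where it was at the start of the episode above 0.02 m).
It also fails if it takes over 72 s, if anything falls off the work surface, if the arm or the gripper's body presses on something with over 40 N, if the wrist force passes 120 N, or if a joint passes its speed limit or range.

## Working session

There is one attempt and no reset: what is moved stays moved. The work goes in short steps, Python scripts to look and compute and a tool call to move; the robot and the scene stay as the last step left them, time stands still between calls to the robot, and variables do not carry over. Pictures are saved under pics/ and viewed, at most 10 in all, crops included, and the job is handed in when it is done.

Besides the shell and the picture viewer there is one more tool, called after "Request:" as a command line: name --argument value ..., lists and objects as JSON in quotes. move_arm: Moves the arm, as the interface text tells. Its arguments: {"type":"object","properties":{"motion":{"type":"array"},"grip_force":{"type":"number"}},"required":["motion"]}

```bash
mkdir -p pics; ls
python3 - <<'E'
from plant import *
import cv2
for n in("scene","top"):
    cv2.imwrite(f"pics/{n}0.png",get_image(n)[:,:,::-1])
    print(n,calibration(n))
o=get_obs();print(o['clock'],o['position'],o['orientation'],o['force'],grip_point_offset)
E
```

```text
pics
scene {'vertical_fov': 47.15998382319794, 'cx': 328.26524964934, 'cy': 197.49383601850383, 'world_from_camera': array([[-0.55913826, -0.53950466,  0.62952294,  1.23839205],
       [ 0.82907145, -0.36588364,  0.42281165,  0.48429313],
       [ 0.00222329,  0.75832967,  0.65186745,  0.86076372],
       [ 0.        ,  0.        ,  0.        ,  1.        ]])}
top {'vertical_fov': 43.17383442862026, 'cx': 321.4718424533185, 'cy': 193.12838199257575, 'world_from_camera': array([[-2.46706515e-02,  9.95033912e-01, -9.64306650e-02,
         4.10785888e-01],
       [-9.99695609e-01, -2.45770307e-02,  2.15868074e-03,
         2.13209297e-02],
       [-2.22018870e-04,  9.64545684e-02,  9.95337363e-01,
         1.37825623e+00],
       [ 0.00000000e+00,  0.00000000e+00,  0.00000000e+00,
         1.00000000e+00]])}
0.1 [0.22686212 0.50044857 0.23057338] [[-9.10708779e-01  4.13048150e-01 -8.64067819e-04]
 [ 4.13048986e-01  9.10707835e-01 -1.33235213e-03]
 [ 2.36587749e-04 -1.57028712e-03 -9.99998739e-01]] [-1.45729087  0.07987068 -0.50138782] 0.0187
```

View pics/scene0.png

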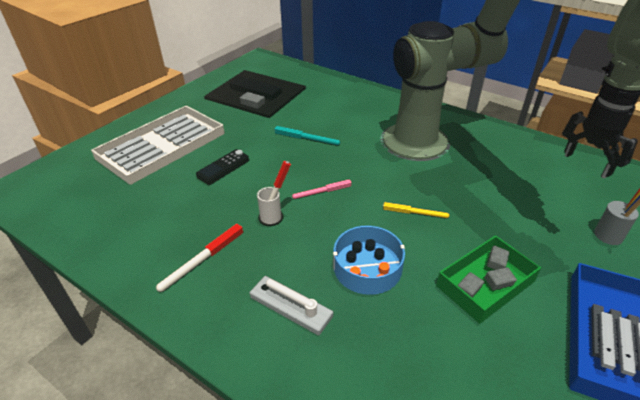

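View pics/top0.png

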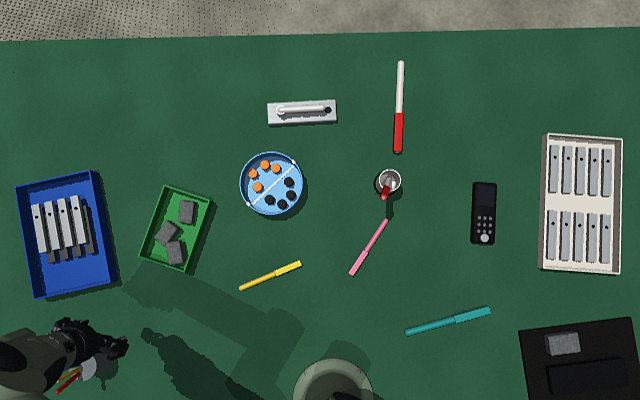

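The scene view shows the pot with the red-handled rod at about (270,200), leaning towards the robot. The tub is at (369,260). In the top view the pot is at (388,182), the tub at (272,184), and the big decoy rod at (399,105).

```bash
cat > h.py <<'E'
import numpy as np,cv2
from plant import *
def ray(n,u,v):
    c=calibration(n);f=200/np.tan(np.radians(c['vertical_fov']/2));W=c['world_from_camera']
    return W[:3,3],W[:3,:3]@np.array([(u-c['cx'])/f,-(v-c['cy'])/f,-1.])
def atz(n,u,v,z):
    o,d=ray(n,u,v);return o+d*(z-o[2])/d[2]
def proj(n,p):
    c=calibration(n);f=200/np.tan(np.radians(c['vertical_fov']/2));W=c['world_from_camera']
    q=W[:3,:3].T@(np.array(p)-W[:3,3]);return c['cx']-f*q[0]/q[2],c['cy']+f*q[1]/q[2]
def tri(a,b):
    (o,d),(p,e)=ray('top',*a),ray('scene',*b)
    t=np.linalg.lstsq(np.c_[d,-e],p-o,rcond=None)[0];A,B=o+d*t[0],p+e*t[1]
    return (A+B)/2,np.linalg.norm(A-B)
def crop(im,u,v,w,h,k):
    return cv2.resize(im[v:v+h,u:u+w],None,fx=k,fy=k,interpolation=cv2.INTER_CUBIC)
E
python3 - <<'E'
import cv2,numpy as np
from h import crop
t=cv2.imread('pics/top0.png');s=cv2.imread('pics/scene0.png')
a=np.hstack([crop(t,232,144,80,80,5),crop(t,355,150,80,80,5)])
b=np.hstack([crop(s,250,155,50,75,4),crop(s,325,215,90,75,4)])
b=np.pad(b,((0,0),(0,800-b.shape[1]),(0,0)))
cv2.imwrite('pics/c0.png',np.vstack([a,b])[:600])
E
```

```text
(no output)
```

View pics/c0.png

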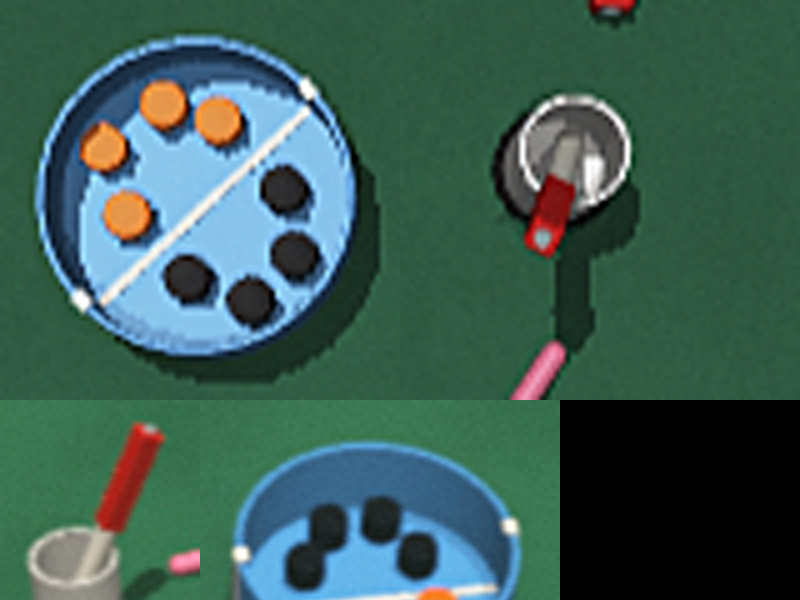

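The crops give, in top pixels, the tub rim centre at (271.0,182.8), the line ends at (293.2,161.2) and (247.8,203.6), and the pot rim centre at (389.6,180.2). The rod handle's end is at top (383.2,197.2) and scene (286.9,161.7).

Run:
```python
from h import *
np.set_printoptions(precision=4,suppress=True)
T=atz('top',271,182.8,.06);a=atz('top',293.2,161.2,.06);b=atz('top',247.8,203.6,.06);P=atz('top',389.6,180.2,.085)
print('tub',T,a,b,(a+b)/2,'pot',P)
e,err=tri((383.2,197.2),(286.9,161.7));print('end',e,err)
j,err=tri((355+32.6-.4,150+36-.4),(277.2,186.7));print('junc',j,err)
d=e-j;print(np.linalg.norm(d),d/np.linalg.norm(d))
# fit: foot on pot floor z=.006+; lean ~27deg towards robot
u=d/np.linalg.norm(d);print('foot',e-.18*u, 'rim',e-u*(e[2]-.085)/u[2],np.degrees(np.arccos(u[2])))
for z in(.01,.0):print(atz('top',389.6,180.2,z))
y=(a-b)[:2]/np.linalg.norm((a-b)[:2]);print('line dir',y)
for n,(x,yy) in dict(o=(164,104)).items(): pass
for x,yy in[(164,103),(219,120),(104,147),(128,214),(285,188),(296,254),(190,278),(251,301)]:
    p=atz('top',232+x/5-.4,144+yy/5-.4,.026)-T;print(p[:2])
```

```text
tub [0.569  0.1503 0.06  ] [0.6249 0.0909 0.06  ] [0.5158 0.2117 0.06  ] [0.5703 0.1513 0.06  ] pot [ 0.5652 -0.1578  0.085 ]
end [ 0.5144 -0.1291  0.1698] 9.647199916910153e-05
junc [ 0.5471 -0.1454  0.103 ] 0.007984540090740788
0.07613103892935938 [-0.4304  0.2132  0.8771]
foot [ 0.5918 -0.1675  0.0119] rim [ 0.556  -0.1497  0.085 ] 28.70431751075859
[ 0.5742 -0.1682  0.01  ]
[ 0.5754 -0.1696  0.    ]
line dir [ 0.6702 -0.7422]
[0.0551 0.0204]
[ 0.0451 -0.0092]
[0.0319 0.0531]
[-0.0048  0.0406]
[ 0.0072 -0.0441]
[-0.0286 -0.0494]
[-0.0401  0.0077]
[-0.0533 -0.0248]
```

```bash
cat >> h.py <<'E'
from scipy.spatial.transform import Rotation as Ro
def plan(p,z=None,y=None):
    o=get_obs();R=o['orientation'];d=R.T@(np.array(p)-o['position'])
    print('pos',o['position'].round(4),'shift tool mm',(d*1e3).round(1),'norm',(d/.3).round(4),'len',np.linalg.norm(d).round(4))
    if z is not None:
        z=np.array(z)/np.linalg.norm(z);y=np.array(y,float);y-=z*(y@z);y/=np.linalg.norm(y)
        T=np.c_[np.cross(y,z),y,z];r=Ro.from_matrix(R.T@T).as_rotvec()
        print('rot deg',np.degrees(r).round(2),'norm',(np.degrees(r)/120).round(4))
E
python3 - <<'E'
from h import *
plan((.495,-.12,.235),(.414,-.205,-.887),(.44,.9,0))
E
```

```text
pos [0.2269 0.5004 0.2306] shift tool mm [-500.5 -454.3   -3.8] norm [-1.6682 -1.5143 -0.0128] len 0.6759
rot deg [  0.44 -27.52   1.68] norm [ 0.0037 -0.2293  0.014 ]
```

Request:
move_arm --motion '[[[-0.05,-0.045,-0.03],[0,0,0],1],[[-0.1,-0.09,-0.02],[0,0,0],1],[[-0.1,-0.09,0],[0,0,0],1],[[-0.1,-0.09,0],[0,0,0],1],[[-0.1,-0.09,0],[0,0,0],1],[[-0.1,-0.09,0],[0,0,0],1],[[-0.1,-0.09,0],[0,0,0],1],[[-0.1,-0.09,0],[0,0,0],1],[[-0.1,-0.09,0],[0,0,0],1],[[-0.1,-0.09,0],[0,0,0],1],[[-0.1,-0.09,0],[0,0,0],1],[[-0.1,-0.09,0],[0,0,0],1]]'

```text
clock: 1.3
position: [0.4133, 0.074, 0.2462]
orientation: [[-0.911, 0.413, -0.0], [0.413, 0.911, 0.0], [0.0, 0.0, -1.0]]
force: [0.4, 0.2, 0.1]
gripper_width: 0.0849
gripper_force: 0.0
```

Request:
move_arm --motion '[[[-0.1,-0.09,0],[0,0,0],1],[[-0.1,-0.09,0],[0,0,0],1],[[-0.1,-0.09,0],[0,0,0],1],[[-0.1,-0.09,0],[0,0,0],1],[[-0.1,-0.09,0],[0,0,0],1],[[-0.06,-0.06,0],[0,0,0],1],[[0,0,0],[0,-0.057,0.003],1],[[0,0,0],[0,-0.057,0.003],1],[[0,0,0],[0,-0.057,0.004],1],[[0,0,0],[0,-0.057,0.004],1],[[0,0,0],[0,0,0],1]]'

```text
clock: 2.4
position: [0.4965, -0.1301, 0.2412]
orientation: [[-0.8, 0.438, 0.409], [0.393, 0.899, -0.193], [-0.452, 0.007, -0.892]]
force: [-0.8, 0.9, -0.5]
gripper_width: 0.0858
gripper_force: 0.0
```

Run:
```python
from h import *
o=get_obs();print(o['clock'],o['joints'].round(2))
plan((.4954,-.1196,.2106),(.414,-.205,-.887),(.44,.9,0))
t=get_image('top')[:,:,::-1];s=get_image('scene')[:,:,::-1]
cv2.imwrite('pics/a1.png',np.hstack([crop(t,330,140,100,125,4),crop(s,230,110,100,125,4)]))
```

```text
2.4 [-0.39 -0.07 -0.75  0.42 -0.02  0.06]
pos [ 0.4965 -0.1301  0.2412] shift tool mm [18.8  8.7 24.9] norm [0.0628 0.0291 0.0829] len 0.0324
rot deg [ 0.52 -0.62 -0.1 ] norm [ 0.0044 -0.0051 -0.0008]
```

View pics/a1.png

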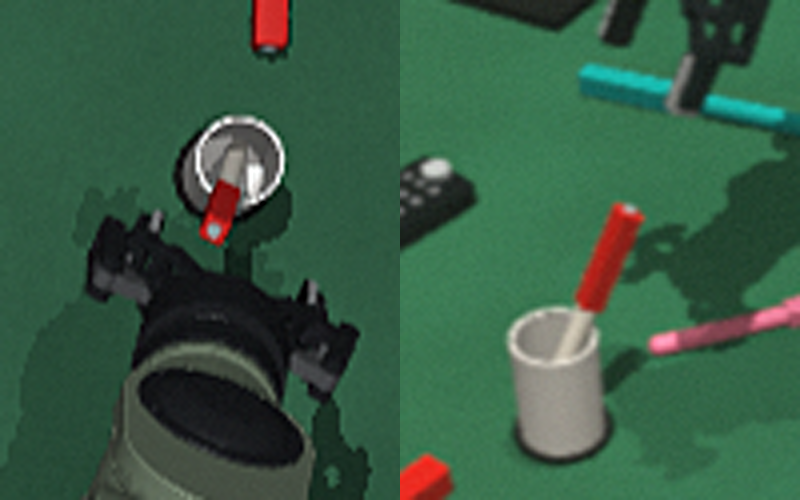

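The rod hasn't moved: its end is at top (382.9,197.6) and scene (286.6,162.1). The open gripper stands back along the rod's axis, so I'll align it and advance.

Request:
move_arm --motion '[[[0.03,0.015,0.0],[0.004,-0.005,0],1],[[0.033,0.014,0.043],[0,0,0],1],[[0,0,0.08],[0,0,0],1],[[0,0,0.08],[0,0,0],1],[[0,0,0.08],[0,0,0],1],[[0,0,0.08],[0,0,0],1],[[0,0,0.04],[0,0,0],1],[[0,0,0],[0,0,0],1]]'

```text
clock: 3.3
position: [0.5432, -0.1431, 0.1293]
orientation: [[-0.794, 0.442, 0.418], [0.391, 0.897, -0.206], [-0.466, -0.0, -0.885]]
force: [-0.6, 0.6, 0.1]
gripper_width: 0.0852
gripper_force: 0.0
```

Run:
```python
from h import *
e,err=tri((383.1,197.4),(286.7,161.9));print(e,err)
u=np.array([-.414,.205,.887]);u/=np.linalg.norm(u)
plan(e-.054*u,-u,(.44,.9,0))
t=get_image('top')[:,:,::-1];s=get_image('scene')[:,:,::-1]
cv2.imwrite('pics/a2.png',np.hstack([crop(t,340,140,100,125,4),crop(s,230,110,100,125,4)]))
```

```text
[ 0.51422565 -0.12935839  0.16889299] 0.0008220781391254647
pos [ 0.5432 -0.1431  0.1293] shift tool mm [10.2 -0.6  4. ] norm [ 0.034  -0.0019  0.0134] len 0.011
rot deg [ 0.03  0.28 -0.15] norm [ 0.0003  0.0024 -0.0012]
```

View pics/a2.png

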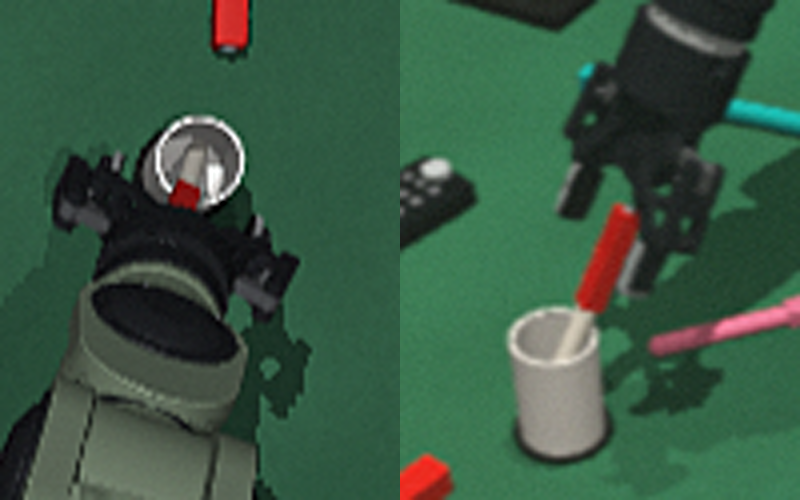

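The rod's handle lies between the open fingers. They still need about 10 mm along tool x and 4 mm forward.

Request:
move_arm --motion '[[[0.034,-0.002,0.013],[0,0,0],1],[[0,0,0],[0,0,0],1]]'

```text
clock: 3.6
position: [0.535, -0.1398, 0.1226]
orientation: [[-0.793, 0.442, 0.42], [0.39, 0.897, -0.207], [-0.468, -0.0, -0.884]]
force: [-0.5, -0.2, -0.3]
gripper_width: 0.0859
gripper_force: 0.0
```

Run:
```python
from h import *
e=np.array([.5142,-.1294,.1690])
u=np.array([-.414,.205,.887]);u/=np.linalg.norm(u)
plan(e-.054*u,-u,(.44,.9,0))
```

```text
pos [ 0.535  -0.1398  0.1226] shift tool mm [-0.8  0.1  2.2] norm [-0.0027  0.0003  0.0072] len 0.0023
rot deg [ 0.05  0.39 -0.14] norm [ 0.0004  0.0032 -0.0012]
```

Request:
move_arm --motion '[[[0,0,0.006],[0,0,0],0],[[0,0,0],[0,0,0],-0.4],[[0,0,0],[0,0,0],-1],[[0,0,0],[0,0,0],-1],[[0,0,0],[0,0,0],-1],[[0,0,0],[0,0,0],-1],[[0,0,0],[0,0,0],-1],[[0,0,0],[0,0,0],-1]]' --grip_force 60

```text
clock: 4.4
position: [0.537, -0.1406, 0.1213]
orientation: [[-0.792, 0.442, 0.421], [0.39, 0.897, -0.207], [-0.469, 0.0, -0.883]]
force: [-0.5, 0.3, 3.9]
gripper_width: 0.0152
gripper_force: 58.4
```

Request:
move_arm --motion '[[[0,0,-0.03],[0,0,0],-1],[[0,0,-0.06],[0,0,0],-1],[[0,0,-0.08],[0,0,0],-1],[[0,0,-0.08],[0,0,0],-1],[[0,0,-0.08],[0,0,0],-1],[[0,0,-0.08],[0,0,0],-1],[[0,0,-0.06],[0,0,0],-1],[[0,0,0],[0,0.058,0],-1],[[0,0,0],[0,0.058,0],-1],[[0,0,0],[0,0.058,0],-1],[[0,0,0],[0,0.058,0],-1],[[0,0,0],[0,0,0],-1]]'

```text
clock: 5.6
position: [0.4784, -0.1126, 0.2441]
orientation: [[-0.897, 0.443, -0.004], [0.443, 0.897, 0.001], [0.003, -0.001, -1.0]]
force: [-0.3, -0.2, -2.4]
gripper_width: 0.0151
gripper_force: 59.0
```

Run:
```python
from h import *
o=get_obs();print(o['joints'].round(2))
plan((.569,.150,.24),(0,0,-1),(.44,.9,0))
t=get_image('top')[:,:,::-1];s=get_image('scene')[:,:,::-1]
cv2.imwrite('pics/a3.png',np.hstack([crop(t,330,160,80,125,4),crop(s,230,70,120,125,4)]))
```

```text
[-0.38  0.21 -0.31  1.05 -0.    0.08]
pos [ 0.4784 -0.1126  0.2441] shift tool mm [ 35.1 275.6   3.9] norm [0.117  0.9186 0.013 ] len 0.2778
rot deg [-0.06 -0.2  -0.24] norm [-0.0005 -0.0017 -0.002 ]
```

View pics/a3.png

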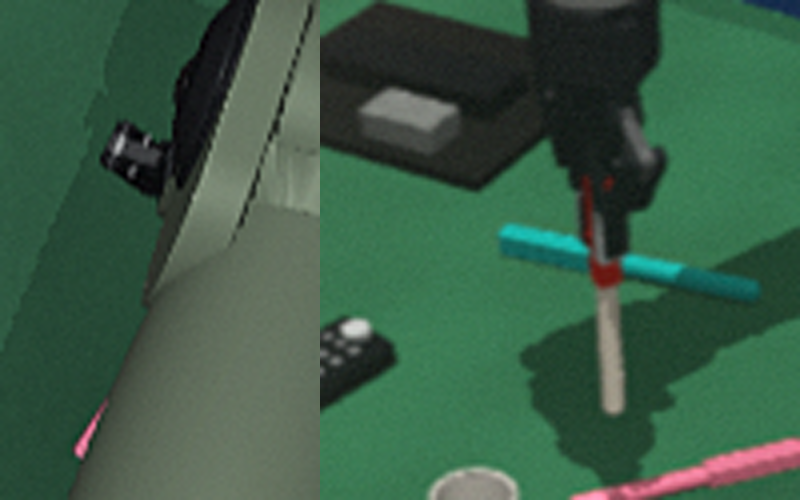

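The rod hangs vertically in the gripper, with its foot tip at about scene (302.9,172.6).

Run:
```python
from h import *
o=get_obs()
for L in(.115,.12,.126,.132):print(L,np.round(proj('scene',o['position']+o['orientation'][:,2]*L),1))
d=ray('scene',302.9,172.6)
# junction handle/shaft 105mm above foot: crop (605,285)
print('junc seen',230+(605-320)/4-.4,70+285/4-.4)
print(np.round(proj('scene',o['position']+o['orientation'][:,2]*.021),1))
# top of pot
T=np.array([.569,.1503]);y=np.array([.6702,-.7422]);x=np.array([y[1],-y[0]]);print('tub x',x,'yaw',np.degrees(np.arctan2(x[1],x[0])))
```

```text
0.115 [301.7 169.4]
0.12 [301.8 170.9]
0.126 [301.9 172.7]
0.132 [301.9 174.5]
junc seen 300.85 140.85
[300.4 139.4]
tub x [-0.7422 -0.6702] yaw -137.9182443155857
```

Request:
move_arm --motion '[[[0.007,0.05,0],[0,0,0],-1],[[0.015,0.12,0],[0,0,0],-1],[[0.015,0.12,0],[0,0,0],-1],[[0.015,0.12,0],[0,0,0],-1],[[0.015,0.12,0],[0,0,0],-1],[[0.015,0.12,0],[0,0,0],-1],[[0.015,0.12,0],[0,0,0],-1],[[0.01,0.09,0],[0,0,0],-1],[[0.01,0.06,0],[0,0,0],-1],[[0,0,0],[0,0,0],-1]]'

```text
clock: 6.7
position: [0.5671, 0.1536, 0.2459]
orientation: [[-0.898, 0.439, 0.004], [0.439, 0.898, -0.001], [-0.003, 0.001, -1.0]]
force: [-0.1, -0.4, -1.1]
gripper_width: 0.0152
gripper_force: 59.1
```

Run:
```python
from h import *
plan((.569,.150,.145),(0,0,-1),(.44,.9,0));print(get_obs()['force'])
```

```text
pos [0.5671 0.1536 0.2459] shift tool mm [ -2.9  -2.5 100.9] norm [-0.0097 -0.0083  0.3364] len 0.101
rot deg [0.06 0.2  0.  ] norm [0.0005 0.0016 0.    ]
[-0.13620799 -0.4132033  -1.08835899]
```

Request:
move_arm --motion '[[[-0.01,-0.008,0.05],[0,0,0],-1],[[0,0,0.08],[0,0,0],-1],[[0,0,0.08],[0,0,0],-1],[[0,0,0.08],[0,0,0],-1],[[0,0,0.03],[0,0,0],-1],[[0,0,0.015],[0,0,0],-1],[[0,0,0],[0,0,0],-1]]'

```text
clock: 7.4
position: [0.5695, 0.1476, 0.1453]
orientation: [[-0.897, 0.443, 0.002], [0.443, 0.897, -0.001], [-0.002, -0.0, -1.0]]
force: [0.0, -0.4, -1.8]
gripper_width: 0.0154
gripper_force: 59.1
```

Run:
```python
from h import *
o=get_obs();print(o['force'],o['position'])
t=get_image('top')[:,:,::-1];s=get_image('scene')[:,:,::-1]
cv2.imwrite('pics/a4.png',np.hstack([crop(t,225,140,95,95,4),crop(s,320,190,100,95,4)]))
for L in(.12,.126,.132):print(proj('scene',o['position']+o['orientation'][:,2]*L))
print(proj('scene',(.569,.1503,.006)))
```

```text
[ 0.0043085  -0.41055332 -1.80984456] [0.56952409 0.147562   0.1453313 ]
(np.float64(366.60553688920453), np.float64(259.3485992754573))
(np.float64(366.46009444947424), np.float64(261.008274974881))
(np.float64(366.3156703506187), np.float64(262.6563301623918))
(np.float64(367.3343269789377), np.float64(264.9494297640185))
```

View pics/a4.png

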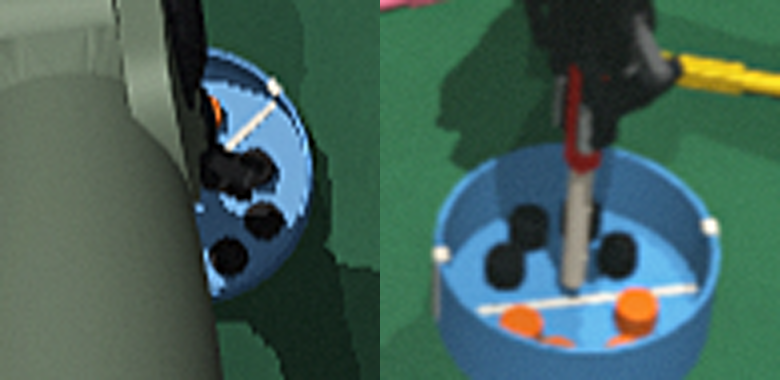

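The white line and the beads are clear in the scene view, and the foot at about (367.6,262.3) hangs just short of the floor. I'll lower it gently.

Request:
move_arm --motion '[[[0,0,0.01],[0,0,0],-1],[[0,0,0.01],[0,0,0],-1],[[0,0,0.004],[0,0,0],-1],[[0,0,0],[0,0,0],-1]]'

```text
clock: 7.9
position: [0.5694, 0.1481, 0.1374]
orientation: [[-0.897, 0.442, 0.001], [0.442, 0.897, -0.001], [-0.002, -0.0, -1.0]]
force: [0.6, 0.2, -1.0]
gripper_width: 0.0152
gripper_force: 59.1
```

Request:
move_arm --motion '[[[0,0,0.004],[0,0,0],-1],[[0,0,0],[0,0,0],-1]]'

```text
clock: 8.1
position: [0.5696, 0.1481, 0.1363]
orientation: [[-0.897, 0.442, 0.002], [0.442, 0.897, -0.001], [-0.002, -0.0, -1.0]]
force: [-0.4, 0.5, -1.3]
gripper_width: 0.0151
gripper_force: 59.1
```

Request:
move_arm --motion '[[[0,0,0.004],[0,0,0],-1],[[0,0,0],[0,0,0],-1]]'

```text
clock: 8.3
position: [0.5696, 0.148, 0.1352]
orientation: [[-0.897, 0.442, 0.002], [0.442, 0.897, -0.001], [-0.002, -0.0, -1.0]]
force: [-0.2, 0.4, -1.9]
gripper_width: 0.0152
gripper_force: 59.1
```

Request:
move_arm --motion '[[[0,0,0.004],[0,0,0],-1],[[0,0,0],[0,0,0],-1]]'

```text
clock: 8.5
position: [0.5698, 0.148, 0.1342]
orientation: [[-0.897, 0.442, 0.002], [0.442, 0.897, -0.001], [-0.002, 0.0, -1.0]]
force: [0.2, 0.2, 0.2]
gripper_width: 0.015
gripper_force: 59.4
```

Request:
move_arm --motion '[[[0,0,0.003],[0,0,0],-1],[[0,0,0],[0,0,0],-1]]'

```text
clock: 8.7
position: [0.57, 0.1481, 0.1339]
orientation: [[-0.897, 0.442, 0.003], [0.442, 0.897, -0.001], [-0.003, 0.0, -1.0]]
force: [-1.1, -0.4, 4.5]
gripper_width: 0.0153
gripper_force: 60.1
```

Request:
move_arm --motion '[[[0,0,0.003],[0,0,0],-1],[[0,0,0],[0,0,0],-1]]'

```text
clock: 8.9
position: [0.5702, 0.1481, 0.1338]
orientation: [[-0.897, 0.442, 0.003], [0.442, 0.897, -0.001], [-0.004, 0.001, -1.0]]
force: [-3.0, 0.6, 8.9]
gripper_width: 0.015
gripper_force: 60.8
```

```bash
cat >> h.py <<'E'
TC=np.array([.569,.1503]);XT=np.array([.742,.670]);YT=np.array([-.670,.742])
def tubpos(p): d=np.array(p)[:2]-TC;return np.array([d@XT,d@YT])
def steps(ws,step=.014):
    """tool-axis steps (normalised) through tub-frame waypoints, from the measured pose"""
    o=get_obs();R=o['orientation'];q=tubpos(o['position']);print('t',o['clock'],'tub-frame',q.round(4),'z',o['position'][2].round(4),'f',o['force'].round(1))
    for w in ws:
        d=np.array(w)-q;n=max(1,int(np.ceil(np.linalg.norm(d)/step)));D=d/n
        v=R.T@np.r_[D[0]*XT+D[1]*YT,0];print(n,'x',(v[:2]/.3).round(3),'->',np.round(w,3));q=np.array(w)
def arc(r,a,b,n): return [(r*np.cos(t),r*np.sin(t)) for t in np.radians(np.linspace(a,b,n+1))]
E
python3 - <<'E'
from h import *
steps([(0,-.056)]+arc(.056,-90,60,11)[1:],.02)
E
```

```text
t 8.9 tub-frame [-0.0006 -0.0025] z 0.1338 f [-3.   0.6  8.9]
3 x [-0.055 -0.021] -> [ 0.    -0.056]
1 x [-0.011  0.043] -> [ 0.013 -0.054]
1 x [-0.001  0.044] -> [ 0.026 -0.05 ]
1 x [0.01  0.043] -> [ 0.037 -0.042]
1 x [0.019 0.04 ] -> [ 0.046 -0.032]
1 x [0.028 0.034] -> [ 0.052 -0.021]
1 x [0.036 0.026] -> [ 0.055 -0.008]
1 x [0.041 0.017] -> [0.056 0.005]
1 x [0.044 0.007] -> [0.053 0.018]
1 x [ 0.044 -0.003] -> [0.047 0.03 ]
1 x [ 0.042 -0.014] -> [0.039 0.041]
1 x [ 0.038 -0.023] -> [0.028 0.048]
```

Request:
move_arm --motion '[[[0,0,-0.0135],[0,0,0],-1],[[-0.028,-0.01,0],[0,0,0],-1],[[-0.055,-0.021,0],[0,0,0],-1],[[-0.055,-0.021,0],[0,0,0],-1],[[-0.027,-0.011,0],[0,0,0],-1],[[0,0,0],[0,0,0],-1]]'

```text
clock: 9.5
position: [0.607, 0.1074, 0.136]
orientation: [[-0.896, 0.444, 0.002], [0.444, 0.896, -0.001], [-0.002, -0.0, -1.0]]
force: [0.2, 0.1, -0.9]
gripper_width: 0.0154
gripper_force: 59.2
```

Run:
```python
from h import *
steps([(0,-.056)],.02)
```

```text
t 9.5 tub-frame [-0.0006 -0.0573] z 0.136 f [ 0.2  0.1 -0.9]
1 x [0.003 0.003] -> [ 0.    -0.056]
```

Request:
move_arm --motion '[[[-0.008,0.046,0],[0,0,0],-1],[[-0.001,0.044,0],[0,0,0],-1],[[0.01,0.043,0],[0,0,0],-1],[[0.019,0.04,0],[0,0,0],-1],[[0.028,0.034,0],[0,0,0],-1],[[0.036,0.026,0],[0,0,0],-1],[[0.041,0.017,0],[0,0,0],-1],[[0.044,0.007,0],[0,0,0],-1],[[0.044,-0.003,0],[0,0,0],-1],[[0.042,-0.014,0],[0,0,0],-1],[[0.038,-0.023,0],[0,0,0],-1],[[0,0,0],[0,0,0],-1]]'

```text
clock: 10.7
position: [0.5534, 0.2075, 0.1364]
orientation: [[-0.898, 0.441, 0.0], [0.441, 0.898, 0.0], [-0.0, 0.0, -1.0]]
force: [0.0, -0.2, -1.0]
gripper_width: 0.0148
gripper_force: 59.2
```

Run:
```python
from h import *
s=get_image('scene');cv2.imwrite('pics/b1.png',crop(s[:,:,::-1],320,190,100,95,5))
h=cv2.cvtColor(s,cv2.COLOR_RGB2HSV);m=cv2.inRange(h,(5,150,120),(20,255,255))
n,_,st,c=cv2.connectedComponentsWithStats(m)
for i in range(1,n):
    if st[i,4]>8 and 320<c[i,0]<420 and 200<c[i,1]<300: print(st[i],tubpos(atz('scene',*c[i],.018)).round(3))
steps([(0,0)])
```

```text
[397 257   3   8  15] [0.005 0.074]
[377 261  10  12  94] [0.021 0.03 ]
[392 267   8   7  35] [0.034 0.059]
t 10.75 tub-frame [0.0278 0.0519] z 0.1366 f [ 0.1  0.4 -1.4]
5 x [-0.025 -0.03 ] -> [0 0]
```

View pics/b1.png

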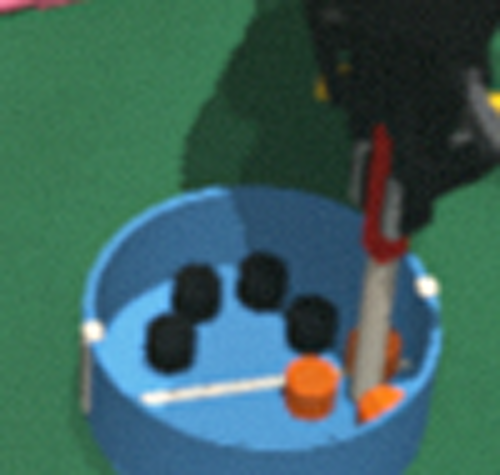

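The orbit moved the oranges: one lies behind the rod at the line, near crop (372,352), and one stays at (310,385). The four blacks are still on -x, so I'll carry on round the -x side.

Run:
```python
from h import *
steps(arc(.057,62,195,10)[1:],.03)
```

```text
t 10.75 tub-frame [0.0278 0.0519] z 0.1366 f [ 0.1  0.4 -1.4]
1 x [ 0.026 -0.037] -> [0.014 0.055]
1 x [ 0.022 -0.038] -> [0.001 0.057]
1 x [ 0.012 -0.042] -> [-0.012  0.056]
1 x [ 0.002 -0.044] -> [-0.024  0.052]
1 x [-0.008 -0.043] -> [-0.035  0.045]
1 x [-0.017 -0.04 ] -> [-0.045  0.035]
1 x [-0.026 -0.035] -> [-0.052  0.024]
1 x [-0.034 -0.028] -> [-0.056  0.011]
1 x [-0.039 -0.02 ] -> [-0.057 -0.002]
1 x [-0.043 -0.01 ] -> [-0.055 -0.015]
```

Request:
move_arm --motion '[[[0.026,-0.037,0],[0,0,0],-1],[[0.022,-0.038,0],[0,0,0],-1],[[0.012,-0.042,0],[0,0,0],-1],[[0.002,-0.044,0],[0,0,0],-1],[[-0.008,-0.043,0],[0,0,0],-1],[[-0.017,-0.04,0],[0,0,0],-1],[[-0.026,-0.035,0],[0,0,0],-1],[[-0.034,-0.028,0],[0,0,0],-1],[[-0.039,-0.02,0],[0,0,0],-1],[[-0.043,-0.01,0],[0,0,0],-1],[[0,0,0],[0,0,0],-1]]'

```text
clock: 11.85
position: [0.5415, 0.1004, 0.1364]
orientation: [[-0.896, 0.444, 0.004], [0.444, 0.896, -0.002], [-0.004, 0.0, -1.0]]
force: [0.5, -0.6, -0.7]
gripper_width: 0.015
gripper_force: 59.2
```

Run:
```python
from h import *
s=get_image('scene');cv2.imwrite('pics/b2.png',crop(s[:,:,::-1],320,190,100,95,5))
steps([(0.04,0),(-.04,0)])
```

```text
t 11.9 tub-frame [-0.0542 -0.0173] z 0.1362 f [-0.4 -1.1 -2.3]
7 x [-0.009  0.045] -> [0.04 0.  ]
6 x [ 0.016 -0.041] -> [-0.04  0.  ]
```

View pics/b2.png

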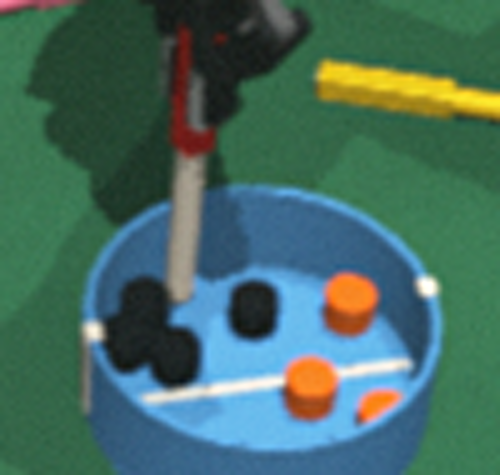

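One orange is now on the -x side at crop (350,303). Three blacks are bunched near the line's -y end at (145,300), (130,340) and (172,357), and one black is at (253,308). I'll keep orbiting to push the bunch over to +x.

Run:
```python
from h import *
for x,y in[(145,300),(130,340),(172,357),(253,308),(350,303),(310,387),(382,410)]:
    print(tubpos(atz('scene',320+x/5-.4,190+y/5-.4,.016)).round(3))
steps(arc(.056,198,300,8)[1:]+[(.01,-.01),(-.035,.005)],.03)
```

```text
[-0.047 -0.038]
[-0.022 -0.05 ]
[-0.008 -0.032]
[-0.035  0.014]
[-0.031  0.063]
[0.02 0.03]
[0.038 0.061]
t 11.9 tub-frame [-0.0542 -0.0173] z 0.1362 f [-0.4 -1.1 -2.3]
1 x [-0.042  0.005] -> [-0.048 -0.029]
1 x [-0.04   0.011] -> [-0.041 -0.039]
1 x [-0.037  0.02 ] -> [-0.031 -0.047]
1 x [-0.031  0.027] -> [-0.02  -0.052]
1 x [-0.024  0.033] -> [-0.008 -0.055]
1 x [-0.017  0.038] -> [ 0.004 -0.056]
1 x [-0.008  0.041] -> [ 0.017 -0.053]
1 x [0.001 0.041] -> [ 0.028 -0.048]
2 x [ 0.071 -0.004] -> [ 0.01 -0.01]
2 x [ 0.051 -0.061] -> [-0.035  0.005]
```

Request:
move_arm --motion '[[[-0.042,0.005,0],[0,0,0],-1],[[-0.04,0.011,0],[0,0,0],-1],[[-0.037,0.02,0],[0,0,0],-1],[[-0.031,0.027,0],[0,0,0],-1],[[-0.024,0.033,0],[0,0,0],-1],[[-0.017,0.038,0],[0,0,0],-1],[[-0.008,0.041,0],[0,0,0],-1],[[0.001,0.041,0],[0,0,0],-1],[[0.01,0.04,0],[0,0,0],-1],[[0,0,0],[0,0,0],-1]]'

```text
clock: 12.9
position: [0.6229, 0.1475, 0.1359]
orientation: [[-0.898, 0.44, 0.0], [0.44, 0.898, -0.001], [-0.0, -0.001, -1.0]]
force: [0.2, -0.1, -1.2]
gripper_width: 0.0157
gripper_force: 59.3
```

Run:
```python
from h import *
s=get_image('scene');t=get_image('top')
cv2.imwrite('pics/b3.png',np.hstack([crop(s[:,:,::-1],320,190,100,95,4),crop(t[:,:,::-1],225,140,95,95,4)]))
steps([(-.035,-.03)],.015)
```

```text
t 13.0 tub-frame [ 0.0381 -0.0394] z 0.1364 f [ 0.4 -0.5 -1.9]
5 x [ 0.024 -0.043] -> [-0.035 -0.03 ]
```

View pics/b3.png

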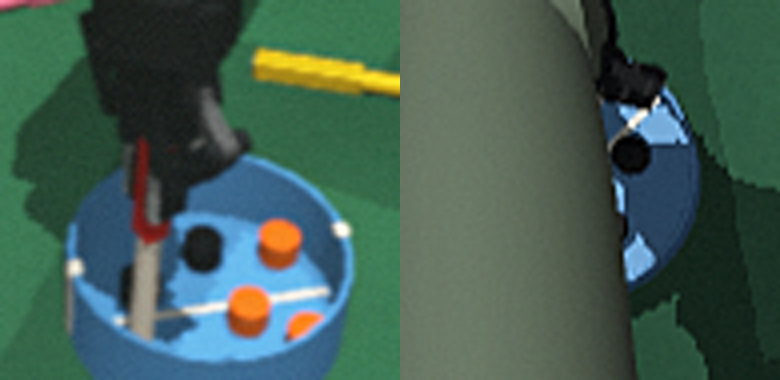

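The scene view shows one orange at (280,243) and two blacks, at (203,249) and (130,288), on the -x side. The other two blacks have been carried to +x, hidden by the near wall. Next is sweep 4 through the clear centre.

Run:
```python
from h import *
print(tubpos(atz('scene',320+130/4-.4,190+288/4-.4,.016)).round(3),tubpos(atz('scene',320+203/4-.4,190+249/4-.4,.016)).round(3),tubpos(atz('top',225+232/4-.4,140+153/4-.4,.026)).round(3))
steps([(.01,-.004),(-.034,-.005),(-.008,-.003)],.016)
```

```text
[-0.007 -0.037] [-0.032  0.014] [-0.006 -0.032]
t 13.0 tub-frame [ 0.0381 -0.0394] z 0.1364 f [ 0.4 -0.5 -1.9]
3 x [ 0.048 -0.014] -> [ 0.01  -0.004]
3 x [ 0.017 -0.046] -> [-0.034 -0.005]
2 x [-0.013  0.041] -> [-0.008 -0.003]
```

Request:
move_arm --motion '[[[0.048,-0.014,0],[0,0,0],-1],[[0.048,-0.014,0],[0,0,0],-1],[[0.048,-0.014,0],[0,0,0],-1],[[0.017,-0.046,0],[0,0,0],-1],[[0.017,-0.046,0],[0,0,0],-1],[[0.017,-0.046,0],[0,0,0],-1],[[0,0,0],[0,0,0],-1],[[0,0,0],[0,0,0],-1]]'

```text
clock: 13.8
position: [0.5481, 0.1232, 0.1369]
orientation: [[-0.897, 0.443, 0.003], [0.443, 0.897, -0.0], [-0.003, 0.001, -1.0]]
force: [0.2, -0.2, -2.7]
gripper_width: 0.0151
gripper_force: 59.2
```

Run:
```python
from h import *
steps([(-.008,-.003)],.03)
plan((.5,-.1,.25),(0,0,-1),(.44,.9,0))
```

```text
t 13.8 tub-frame [-0.0337 -0.0061] z 0.1369 f [ 0.2 -0.2 -2.7]
1 x [-0.022  0.083] -> [-0.008 -0.003]
pos [0.5481 0.1232 0.1369] shift tool mm [ -56.1 -221.3 -113.2] norm [-0.1868 -0.7376 -0.3773] len 0.2548
rot deg [ 0.07  0.19 -0.21] norm [ 0.0006  0.0015 -0.0018]
```

Request:
move_arm --motion '[[[-0.01,0.04,-0.02],[0,0,0],-1],[[0,0,-0.1],[0,0,0],-1],[[0,0,-0.13],[0,0,0],-1],[[0,0,-0.13],[0,0,0],-1],[[-0.02,-0.11,0],[0,0,0],-1],[[-0.02,-0.12,0],[0,0,0],-1],[[-0.03,-0.12,0],[0,0,0],-1],[[-0.03,-0.12,0],[0,0,0],-1],[[-0.03,-0.12,0],[0,0,0],-1],[[-0.03,-0.12,0],[0,0,0],-1],[[-0.03,-0.07,0],[0,0,0],-1],[[0,0,0],[0,0,0],-1]]'

```text
clock: 15.0
position: [0.5038, -0.105, 0.2508]
orientation: [[-0.895, 0.446, 0.004], [0.446, 0.895, -0.002], [-0.004, -0.0, -1.0]]
force: [-0.2, 0.7, -1.2]
gripper_width: 0.0155
gripper_force: 59.5
```

```bash
cat > chk.py <<'E'
from h import *
t=get_image('top');cv2.imwrite('pics/t_end.png',t[:,:,::-1])
H=cv2.cvtColor(t,cv2.COLOR_RGB2HSV)
ins=np.zeros(t.shape[:2],np.uint8);cv2.circle(ins,(271,184),30,255,-1)
for nm,m in(('rim',None),('orange',cv2.inRange(H,(5,130,100),(22,255,255))&ins),('black',cv2.inRange(H,(0,0,0),(179,110,75))&ins)):
    if m is None:
        b=cv2.inRange(H,(95,80,60),(115,255,255));b[:130]=0;b[240:]=0;b[:,:225]=0;b[:,320:]=0
        p=cv2.findNonZero(b);print('blue bbox',cv2.boundingRect(p));continue
    n,_,st,c=cv2.connectedComponentsWithStats(m)
    for i in range(1,n):
        if st[i,4]>12: print(nm,st[i,2:],tubpos(atz('top',*c[i],.026)).round(3))
o=get_obs();print(o['clock'],o['position'],o['joints'].round(2))
E
python3 chk.py
python3 - <<'E'
from h import *
t=cv2.cvtColor(cv2.imread('pics/top0.png'),cv2.COLOR_BGR2HSV)
b=cv2.inRange(t,(95,80,60),(115,255,255));b[:130]=0;b[240:]=0;b[:,:225]=0;b[:,320:]=0
print('before',cv2.boundingRect(cv2.findNonZero(b)))
E
```

```text
blue bbox (236, 151, 64, 64)
orange [ 9  9 56] [0.071 0.027]
orange [ 8  9 57] [0.046 0.059]
orange [10  9 69] [0.022 0.03 ]
orange [ 9  9 65] [-0.028  0.061]
black [ 19  11 114] [ 0.064 -0.025]
black [ 9  9 58] [-0.006 -0.03 ]
black [10  9 62] [-0.031  0.013]
15.05 [ 0.50365463 -0.1034083   0.25070242] [-0.35  0.24 -0.25  1.07  0.    0.11]
before (239, 151, 64, 64)
```

Mixing is confirmed with margin: allowing for the tub's ~8 mm shift, +x has 3 orange and 2 black, and -x has 1 orange and 2 black. Now I'll put the rod back with a 20° lean.

Run:
```python
from h import *
plan((.5032,-.1275,.2504),(.308,-.1505,-.940),(.44,.9,0))
```

```text
pos [ 0.5037 -0.1034  0.2507] shift tool mm [-10.3 -21.8   0.3] norm [-0.0343 -0.0726  0.0011] len 0.0241
rot deg [ -0.02 -19.86  -0.32] norm [-0.0002 -0.1655 -0.0027]
```

Request:
move_arm --motion '[[[-0.034,-0.072,0],[0,0,0],-1],[[0,0,0],[0,-0.055,0],-1],[[0,0,0],[0,-0.055,-0.001],-1],[[0,0,0],[0,-0.055,-0.001],-1],[[0,0,0],[0,0,0],-1],[[0,0,0],[0,0,0],-1]]'

```text
clock: 15.65
position: [0.5027, -0.1251, 0.2512]
orientation: [[-0.846, 0.437, 0.305], [0.411, 0.9, -0.149], [-0.339, -0.001, -0.941]]
force: [0.7, 0.4, -1.5]
gripper_width: 0.0153
gripper_force: 59.5
```

Run:
```python
from h import *
plan((.5032,-.1275,.2504),(.308,-.1505,-.940),(.44,.9,0))
plan((.5432,-.1471,.1282))
```

```text
pos [ 0.5027 -0.1251  0.2512] shift tool mm [-1.2 -1.9  1.3] norm [-0.0039 -0.0065  0.0042] len 0.0026
rot deg [ 0.02 -0.2   0.16] norm [ 0.0002 -0.0017  0.0013]
pos [ 0.5027 -0.1251  0.2512] shift tool mm [ -1.6  -2.  131.3] norm [-0.0053 -0.0068  0.4377] len 0.1313
```

Insert to about 20 mm short, then check the force.

Request:
move_arm --motion '[[[-0.005,-0.007,0.04],[0,0,0],-1],[[0,0,0.07],[0,0,0],-1],[[0,0,0.07],[0,0,0],-1],[[0,0,0.07],[0,0,0],-1],[[0,0,0.06],[0,0,0],-1],[[0,0,0.06],[0,0,0],-1],[[0,0,0],[0,0,0],-1]]'

```text
clock: 16.35
position: [0.5376, -0.146, 0.1439]
orientation: [[-0.846, 0.439, 0.302], [0.413, 0.899, -0.149], [-0.336, -0.001, -0.942]]
force: [-0.7, -0.0, -1.9]
gripper_width: 0.015
gripper_force: 59.5
```

Run:
```python
from h import *
plan((.5432,-.1471,.1282))
```

```text
pos [ 0.5376 -0.146   0.1439] shift tool mm [ 0.1  1.5 16.6] norm [0.0003 0.0051 0.0554] len 0.0167
```

Request:
move_arm --motion '[[[0,0.004,0.03],[0,0,0],-1],[[0,0,0.02],[0,0,0],-1],[[0,0,0],[0,0,0],-1]]'

```text
clock: 16.65
position: [0.5422, -0.1466, 0.1321]
orientation: [[-0.845, 0.438, 0.305], [0.412, 0.899, -0.15], [-0.34, -0.001, -0.94]]
force: [-0.5, 0.7, -1.8]
gripper_width: 0.0152
gripper_force: 59.5
```

Request:
move_arm --motion '[[[0,0,0.005],[0,0,0],-1],[[0,0,0],[0,0,0],-1]]'

```text
clock: 16.85
position: [0.5425, -0.1468, 0.1315]
orientation: [[-0.845, 0.438, 0.306], [0.412, 0.899, -0.15], [-0.341, -0.001, -0.94]]
force: [0.5, -0.4, -1.8]
gripper_width: 0.015
gripper_force: 59.5
```

Request:
move_arm --motion '[[[0,0,0.004],[0,0,0],-1],[[0,0,0],[0,0,0],-1]]'

```text
clock: 17.05
position: [0.5428, -0.147, 0.1303]
orientation: [[-0.845, 0.438, 0.306], [0.412, 0.899, -0.15], [-0.341, -0.001, -0.94]]
force: [0.2, -0.4, -1.4]
gripper_width: 0.0151
gripper_force: 59.5
```

Request:
move_arm --motion '[[[0,0,0.006],[0,0,0],-1],[[0,0,0],[0,0,0],-1]]'

```text
clock: 17.25
position: [0.5432, -0.1472, 0.1282]
orientation: [[-0.845, 0.438, 0.306], [0.412, 0.899, -0.15], [-0.341, -0.001, -0.94]]
force: [-0.0, 0.8, -1.0]
gripper_width: 0.0152
gripper_force: 59.5
```

Request:
move_arm --motion '[[[0,0,0.005],[0,0,0],-1],[[0,0,0],[0,0,0],-1]]'

```text
clock: 17.45
position: [0.5437, -0.1474, 0.1267]
orientation: [[-0.845, 0.438, 0.305], [0.412, 0.899, -0.15], [-0.34, -0.001, -0.94]]
force: [-0.7, -0.3, -1.5]
gripper_width: 0.0152
gripper_force: 59.5
```

Request:
move_arm --motion '[[[0,0,0.002],[0,0,0],-1],[[0,0,0],[0,0,0],-0.5],[[0,0,0],[0,0,0],0],[[0,0,0],[0,0,0],1],[[0,0,0],[0,0,0],1],[[0,0,0],[0,0,0],1],[[0,0,0],[0,0,0],1],[[0,0,0],[0,0,0],1]]'

```text
clock: 18.25
position: [0.544, -0.1475, 0.1264]
orientation: [[-0.845, 0.438, 0.306], [0.412, 0.899, -0.15], [-0.341, -0.001, -0.94]]
force: [0.3, -0.2, -0.2]
gripper_width: 0.0855
gripper_force: 0.0
```

Request:
move_arm --motion '[[[0,0,-0.03],[0,0,0],1],[[0,0,-0.06],[0,0,0],1],[[0,0,-0.1],[0,0,0],1],[[0,0,-0.1],[0,0,0],1],[[0,0,-0.1],[0,0,0],1],[[0,0,-0.1],[0,0,0],1],[[0,0,-0.05],[0,0,0],1],[[0,0,0],[0,0,0],1],[[0,0,0],[0,0,0],1]]'

```text
clock: 19.15
position: [0.4943, -0.1231, 0.2788]
orientation: [[-0.845, 0.438, 0.306], [0.412, 0.899, -0.15], [-0.341, -0.001, -0.94]]
force: [0.3, 0.2, -0.0]
gripper_width: 0.0856
gripper_force: 0.0
```

```bash
python3 chk.py
python3 - <<'E'
from h import *
t,s=get_image('top'),get_image('scene')
for n,im,(u,v,w,h) in(('top',t,(365,160,45,55)),('scene',s,(255,140,55,70))):
    H=cv2.cvtColor(im,cv2.COLOR_RGB2HSV)[v:v+h,u:u+w]
    m=cv2.inRange(H,(0,170,70),(5,255,255))|cv2.inRange(H,(174,170,70),(179,255,255))
    p=np.argwhere(m)[:,::-1]+[u,v];print(n,len(p),'min',p.min(0),'max',p.max(0),'mean',p.mean(0).round(1))
e=proj('scene',(.5142,-.1294,.169));print('old end',e)
for f in('top','scene'):
    im=cv2.imread(f'pics/{f}0.png');u,v,w,h=(365,160,45,55) if f=='top' else (255,140,55,70)
    H=cv2.cvtColor(im,cv2.COLOR_BGR2HSV)[v:v+h,u:u+w];m=cv2.inRange(H,(0,170,70),(5,255,255))|cv2.inRange(H,(174,170,70),(179,255,255))
    p=np.argwhere(m)[:,::-1]+[u,v];print('start',f,len(p),p.min(0),p.max(0),p.mean(0).round(1))
E
```

```text
blue bbox (236, 151, 64, 64)
orange [ 9  9 56] [0.071 0.027]
orange [ 8  9 57] [0.046 0.059]
orange [10  9 70] [0.022 0.03 ]
orange [ 9  9 65] [-0.028  0.061]
black [ 19  12 118] [ 0.064 -0.026]
black [ 9  9 60] [-0.006 -0.03 ]
black [10  9 61] [-0.032  0.013]
19.2 [ 0.49399373 -0.12306332  0.27793585] [-0.37 -0.03 -0.56  0.69 -0.03  0.08]
top 85 min [381 185] max [390 199] mean [385.7 192.1]
scene 185 min [274 161] max [289 186] mean [281.1 173.5]
old end (np.float64(286.8519646395613), np.float64(161.87537117411648))
start top 87 [380 185] [389 200] [384.7 191.9]
start scene 183 [274 161] [290 187] [281.4 174.4]
```

```bash
python3 -c "
from plant import *
print(job_done())"
```

```text
the job is handed in; nothing more can be done
None
```

The job is handed in at about 19 s of 72 s with no verdict returned: all four sweeps ran just above the floor, the last images show beads of both colours on each side of the line, the rod leans in its pot about as it started, and the tub shifted roughly 8 mm (limit 30 mm).

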